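Ready the lid stand, cooker weight and salt jar

TASK

Get the corner ready for pressure cooking: move the salt jar away from in front of the folding lid stand and put it midway between the green oil bottle and the wooden pepper mill, in line with them; snap the stand's steel wire frame up and over so that it stays fully open; and put the cooker weight upright exactly midway between the stand's two black front feet, on the line joining them. Set the jar and the weight down rather than dropping them, and leave everything else standing where it is.

Things in the scene. Friction and masses are not known exactly. Their poses are not given: they have to be found in the camera images.
- weight: Pressure cooker weight, 90 g, round about its upright z axis, 48 mm tall: steel body 34 mm diameter up to 22 mm height, black plastic cap 26 mm diameter from 30 to 46 mm height (grip there). Origin: centre of its underside. Starts upright on the table.
- salt_jar: White ceramic salt jar, closed blue lid (does not come off), about 320 g, round about its upright z axis: body 64 mm diameter, lid rim 66 mm diameter at 55 to 61 mm height, lid top at 66 mm, round knob 24 mm diameter at 70 to 90 mm height (grip there), 92 mm tall. Origin: centre of its underside. Starts upright a few centimetres in front of (nearer the robot than) the lid stand.
- oil_bottle: Green glass oil bottle with a black cap, round, 60 mm diameter, 120 mm tall, loose on the table. Origin: centre of its underside. Its y axis points along the line that joins it and the pepper mill (either way). Reference; leave it.
- pepper_mill: Dark wooden pepper mill, round, 60 mm diameter at its foot, 115 mm tall, loose on the table; its centre is 220 mm from the oil bottle's centre. Origin: centre of its underside. Reference; leave it.
- lidstand: Pale aluminium base of the lid stand, fixed. Origin on the table; x points from front feet to hinge (roughly away from the robot), y along the hinge, z up. Rear block x 63 to 93 mm, y -95 to 95, 22 high, hinge ears to 38 mm. Rails 10 mm high at y = -80 and 80 run to two black rubber front feet, 24 mm diameter, 18 high, centred at x = -50, y = -80 and 80. Bare table between the rails.
- feet_mid (a point): The point on the table midway between the two black front feet, at x = -50 mm, y = 0, z = 0 of the lid stand's frame: the place for the weight. The folded frame's bar lies 30 mm above it.
- frame (a joint): Angle of the stand's wire frame (rad): 0 folded flat, pointing to the front feet; 1.9 fully open, leaning back a little past upright. Hinge axis along the stand's y at x = 70, z = 30 mm of its frame. An over-centre spring pulls it shut below about 1.1 and, above about 1.2, snaps it open by itself; lifting it at the bar takes 1 to 3 N.
- frame_bar (a point): Middle of the frame's end bar: round steel, 10 mm diameter, 110 mm long along the stand's y, 120 mm from the hinge. Folded, its centre is 30 mm above bare table: pinch it from above at its middle, fingers on its front and rear sides; it may turn in them. Side wires 10 mm thick run from its ends (y = -55, 55 mm) to the hinge; an 8 mm cross wire lies 70 mm from the bar towards the hinge.
- steamer_plate: Aluminium steamer plate, 150 mm diameter, 8 mm thick, with a 22 mm high centre pin, lying flat at the back; leave it. Origin: centre of its underside.
- gasket: Coiled black gasket, 92 mm diameter, 10 mm high, lying flat at the back; leave it. Origin: centre of its underside.
- mug: White mug, 80 mm diameter, 90 mm tall, at the right; leave it. Origin: centre of its underside.
Not all that is in view belongs to the job. Leave any blue or pink look-alike of the lidstand alone.

How it is judged:
By the outcome, as a careful person would: the job done as asked, in the order asked, and still so for the second after the job is handed in, with the robot touching nothing.
It also fails if it takes over 70 s, if anything falls off the work surface, if the arm or the gripper's body presses on something with over 40 N, if the wrist force passes 120 N, or if a joint passes its speed limit or range.

ROBOT

A 7-joint arm with a two-finger parallel gripper is mounted at the origin on the work surface. World frame = base frame: x ahead of the robot, y to its left, z up, the work surface at z = 0. Lengths are in mm, angles in rad, forces in N, time in s.
With the tool pointing down it reaches from about 425 to 1025 mm from the base axis. Payload 3.6 kg.
Tool frame: the origin (TCP) lies on the centre line of the jaws, within the pads' length; the fingertips stand 17 mm ahead of it and the grasp point (between the pads) lies 2 mm behind it; z points along the fingers, y is the direction in which the jaws open and shut (so a half turn about z gives the same grasp; the last joint's range is limited). The gripper opens to 85 mm and grips with 20 to 120 N. Pads are 22 mm wide; open, the fingers measure 114 mm over their backs; the gripper's body (76 mm by 85 mm) begins 54 mm behind the grasp point. The pads swing forward as they close: fully open they stand 13 mm farther back than shut.
Start: joints at [1.046, 0.591, 0.048, 1.609, -0.033, 0.943, -0.034], TCP at [302.76, -658.761, 213.702] pointing down, gripper open.
Joint ranges: [-2.69, 2.69], [-0.47, 2.24], [-1.27, 1.36], [0.19, 2.51], [-1.53, 4.68], [0.08, 2.07], [-3.09, 3.09]. Speed limits (rad/s): [2.57, 2.57, 3.14, 3.14, 3.14, 3.14, 3.14].

INTERFACE

Orientations are given as a unit quaternion [w, x, y, z].
In Python, from plant import r gives the robot as it stands.
- The arm moves only by the tool servo_tool, never from a script. Its argument "increments" is a list that holds one entry, the list of rows, each a list of 7 numbers: the turn, a rotation vector about the world's x, y, z in rad, then the shift along the world's x, y, z in m, then the closure, from 0 (fully open) to 1 (shut). In form: [[[ax, ay, az, dx, dy, dz, claw], ...]]. A call has exactly 8 rows; each row is the pose to reach, as a shift and turn from the pose measured when the call began; what a row does not reach only later rows make up. A row lasts 1/10 s, in which the tool goes at most 50 mm and 8.59 degrees, less where a joint would pass 70% of its speed; a pose out of reach is approached as far as the arm can. A call with a gripper value outside its range is refused whole. The fingers move at their own pace and stop on an object; "newtons" is the grip in N (left out, the last holds). Time passes only in rows, so rows that repeat a pose let the fingers close, or fill a call up. It gives the time, the measured TCP pose, the force and the opening at its end, in the units of the state.
- r.read_state(): the state, without advancing time (a new reading comes with each control period).
- r.snapshot(name): name is "scene" or "top"; returns a dict with "color" (400x640x3 uint8, red, green, blue), "range_z" (400x640 float32, mm along the optical axis (not along the pixel's ray), 0 where there is no reading), "K" (3x3 intrinsics, pixels), "distortion" ([k1, k2, p1, p2, k3] as OpenCV has them; the pictures are not rectified), "eye" and "rotation" of the camera in the world. Camera axes: x right, y up, looking along -z (the intrinsics and any distortion apply to the point x, -y, -z); pixel columns grow to the right and rows downward; lengths in mm; the calibration is good to about 2 mm. A picture is of the moment at which its call begins.
- r.hand_in(): hands the job in, once; it reports no verdict.
Trained networks look in the newest picture that a camera, given by its name, has taken for a name from the list of things; names that differ only in an ending like _2 or _b are one class to them, and where a whole thing is asked for, a point or a joint stands for the part that bears it (a point fixed in the world has none). Each returns a list of dicts, best first, with "conf" (0 to 1); they miss things now and then, are a little off and sometimes report something else, mostly with a low value. They report only what shows in the picture. A call takes as long as a camera call. They do not tell look-alikes from the thing itself.
- r.regions_of(camera, name): "pixels" (400x640 bool, what is visible of it).
- r.place_of(camera, name): "point" ([x, y, z] in mm, in world coordinates, good to about 4 mm: a listed point, or the origin of a listed thing).
The state is a dict: "t": time; "qpos": joint angles; "joint_vel": joint speeds; "tau": joint torques, N m; "ee_pos": TCP position; "eef_rot": TCP orientation; "ft_force": force on the tool from outside, world axes, zero at the start; "moment": the same for the moment, N m; "finger_gap": finger opening in mm.
Only numpy, scipy, OpenCV 4.12 (cv2) and the standard library are available. Lean on these libraries where they do the work, as an engineer would, in place of code of your own. Each camera call takes 0.05 s, during which the arm holds its last target.

## Working session

There is one attempt and no reset: what is moved stays moved. The work goes in short steps, Python scripts to look and compute and a tool call to move; the robot and the scene stay as the last step left them, time stands still between calls to the robot, and variables do not carry over. Pictures are saved under pics/ and viewed, and the job is handed in when it is done.

Besides the shell and the picture viewer there is one more tool, called after "Request:" in YAML: its name, and indented under it one key for each argument. servo_tool: Moves the arm, as the interface text tells. Its arguments: {"type":"object","properties":{"increments":{"type":"array","items":{"type":"array","items":{"type":"array","items":{"type":"number"}}}},"newtons":{"type":"number"}},"required":["increments"]}

```bash
ls; mkdir -p pics
python3 - <<'E'
from plant import r
import cv2,numpy as np
s=r.read_state();print(s)
for n in ("scene","top"):
    d=r.snapshot(n);cv2.imwrite(f"pics/{n}0.png",cv2.cvtColor(d["color"],cv2.COLOR_RGB2BGR));print(n,d["K"],d["distortion"],d["eye"],d["rotation"])
    for k in ["weight","salt_jar","oil_bottle","pepper_mill","lidstand","feet_mid","frame_bar","mug","gasket","steamer_plate"]:
        print(k,[(round(x["conf"],2),np.round(x["point"],0).tolist()) for x in r.place_of(n,k)])
E
```

```text
pics
{'t': 0.0, 'qpos': array([ 1.04650182,  0.59212102,  0.04831212,  1.60985214, -0.03331613,
        0.94270666, -0.03371246]), 'joint_vel': array([ 4.69144095e-04, -3.63844650e-04, -1.72396401e-03,  3.79220069e-04,
       -1.07163921e-03, -1.06664642e-05, -1.56873825e-04]), 'tau': array([-5.93068107e-04, -5.48686194e+01,  1.54646404e+00, -1.98123014e+01,
        9.47488501e-03,  8.82102147e-03,  2.98270686e-05]), 'ee_pos': array([ 302.38502089, -657.95587228,  212.52878356]), 'eef_rot': array([-1.09986238e-03,  9.76885843e-01,  2.13758621e-01, -3.03311937e-04]), 'ft_force': array([-0.54821279,  0.29290028, -0.06823258]), 'moment': array([-0.04374684, -0.03099426, -0.04312149]), 'finger_gap': 85.66126212646803}
scene [[361.21803038   0.         319.38416196]
 [  0.         361.21803038 199.39547611]
 [  0.           0.           1.        ]] [-0.05926854  0.          0.          0.          0.        ] [1104.33770804 -197.92524934  835.85908275] [0.74136746 0.25193734 0.19520067 0.59059171]
weight [(0.49, [459.0, 113.0, 6.0])]
salt_jar [(0.71, [474.0, -228.0, -2.0])]
oil_bottle [(
[... 835 characters left out ...]
86]
weight [(0.63, [460.0, 114.0, 2.0])]
salt_jar [(0.63, [475.0, -232.0, -2.0]), (0.18, [356.0, -476.0, 1.0])]
oil_bottle [(0.56, [633.0, 91.0, 0.0]), (0.17, [744.0, 268.0, 4.0])]
pepper_mill [(0.87, [606.0, 309.0, -3.0]), (0.73, [563.0, -216.0, 2.0])]
lidstand [(0.95, [613.0, -221.0, -1.0]), (0.72, [284.0, 244.0, 2.0]), (0.64, [254.0, -212.0, 1.0])]
feet_mid [(0.94, [562.0, -214.0, 5.0]), (0.86, [232.0, 238.0, -1.0]), (0.64, [203.0, -209.0, 5.0])]
frame_bar [(0.96, [568.0, -216.0, 30.0]), (0.81, [202.0, -206.0, 28.0]), (0.55, [237.0, 242.0, 32.0])]
mug [(0.9, [355.0, -474.0, 1.0])]
gasket [(0.56, [746.0, 267.0, 3.0])]
steamer_plate [(0.77, [796.0, 54.0, -3.0]), (0.71, [744.0, 268.0, 2.0])]
```

View pics/scene0.png

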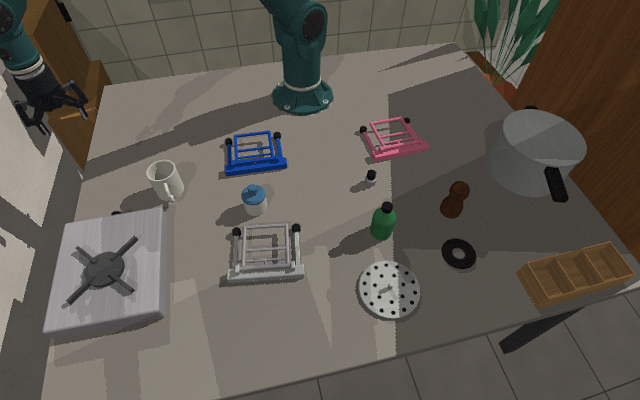

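View pics/top0.png

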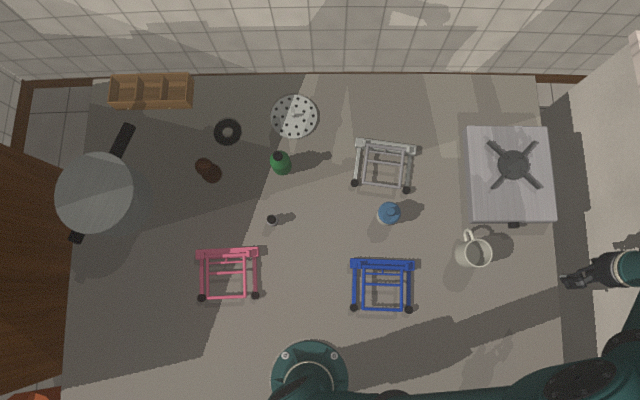

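The scene view shows the silver stand at about px (267,250) with the salt jar in front at (254,200). The weight is at (370,176), the oil bottle at (383,220) and the mill at (455,198). The blue and pink stands are decoys. Next I'll refine these positions with depth.

```bash
cat > h.py <<'E'
from plant import r
import cv2,numpy as np
from scipy.spatial.transform import Rotation as R
from scipy.optimize import least_squares
def rot(d):
    q=np.array(d["rotation"]);
    return R.from_quat(q[[1,2,3,0]]).as_matrix() if q.size==4 else q.reshape(3,3)
def cloud(d):
    z=d["range_z"];h,w=z.shape
    u,v=np.meshgrid(np.arange(w,dtype=float),np.arange(h,dtype=float))
    p=cv2.undistortPoints(np.stack([u,v],-1).reshape(-1,1,2),d["K"],np.array(d["distortion"])).reshape(h,w,2)
    c=np.stack([p[...,0]*z,-p[...,1]*z,-z],-1)
    P=c@rot(d).T+d["eye"]
    P[z==0]=np.nan
    return P
def proj(d,X):
    c=(np.atleast_2d(X)-d["eye"])@rot(d); c=c*[1,-1,-1]
    return cv2.projectPoints(c,np.zeros(3),np.zeros(3),d["K"],np.array(d["distortion"]))[0].reshape(-1,2)
def save(d,n,box=None,s=1):
    im=cv2.cvtColor(d["color"],cv2.COLOR_RGB2BGR)
    if box: x0,y0,x1,y1=box; im=im[y0:y1,x0:x1]
    cv2.imwrite(f"pics/{n}.png",cv2.resize(im,None,fx=s,fy=s,interpolation=cv2.INTER_CUBIC))
E
python3 - <<'E'
from h import *
prior=dict(weight=(460,113),salt_jar=(475,-230),oil_bottle=(633,86),pepper_mill=(607,310))
for n in ("scene","top"):
    d=r.snapshot(n);P=cloud(d)
    # table
    m=(abs(P[...,0]-560)<60)&(abs(P[...,1]-0)<50)
    print(n,"table z",np.nanmedian(P[m][:,2]),np.nanstd(P[m][:,2]))
    for k,(x,y) in prior.items():
        q=P[(np.hypot(P[...,0]-x,P[...,1]-y)<55)]; q=q[q[:,2]>8]
        print(k,len(q),"zmax",np.round(np.sort(q[:,2])[-4:],1))
        for lo in range(8,130,12):
            b=q[(q[:,2]>=lo)&(q[:,2]<lo+12)]
            if len(b)>3: print("  ",lo,len(b),np.round(b.mean(0),1),np.round(b.min(0)[:2]),np.round(b.max(0)[:2]))
E
```

```text
scene table z -0.4004160759454294 1.4740105185856813
weight 144 zmax [50.1 50.1 50.4 52.7]
   8 28 [471.7 109.2  14.6] [460.  98.] [477. 130.]
   20 44 [468.4 109.9  25. ] [453.  97.] [476. 130.]
   32 28 [468.2 109.7  38.9] [456. 101.] [475. 124.]
   44 44 [461.3 114.1  47.4] [448. 103.] [473. 126.]
salt_jar 615 zmax [93.8 93.8 93.9 94.2]
   8 56 [ 501.3 -230.4   14.1] [ 487. -261.] [ 509. -202.]
   20 58 [ 499.2 -231.2   25.8] [ 477. -262.] [ 508. -199.]
   32 64 [ 501.4 -228.3   38.2] [ 487. -261.] [ 509. -202.]
   44 49 [ 501.1 -230.2   49.5] [ 482. -262.] [ 508. -201.]
   56 292 [ 485.1 -231.1   64.2] [ 448. -264.] [ 510. -199.]
   68 30 [ 484.6 -231.7   73.5] [ 466. -253.] [ 496. -209.]
   80 50 [ 479.9 -231.2   88.5] [ 466. -243.] [ 489. -220.]
   92 16 [ 475.6 -229.9   93.1] [ 466. -240.] [ 485. -221.]
oil_bottle 716 zmax [121.4 121.4 121.8 121.8]
   8 55 [652.4  78.1  14.3] [622.  59.] [662. 110.]
   20 54 [652.   77.6  26.1] [627.  59.] [662. 111.]
   32 59 [651.4  77.9  37.9] [620.  60.] [662. 113.]
   44 59 [651.1  78.1  50.4] [618.  60.] [662. 113.]
   56 57 [652.   78.4
[... 1985 characters left out ...]
.] [657. 116.]
   92 53 [623.5  84.6  96.1] [614.  70.] [645. 108.]
   104 13 [622.7  84.7 110.6] [617.  76.] [635. 100.]
   116 73 [630.3  89.2 120.9] [618.  76.] [645. 101.]
pepper_mill 466 zmax [117.8 118.2 120.5 120.5]
   8 23 [591.2 289.   14. ] [577. 277.] [621. 321.]
   20 47 [591.9 290.6  27.6] [577. 276.] [625. 320.]
   32 61 [598.5 296.2  37.5] [580. 278.] [632. 331.]
   44 46 [597.3 294.9  49.2] [583. 281.] [626. 321.]
   56 27 [596.1 295.   61.5] [586. 286.] [617. 316.]
   80 20 [597.  291.2  87.6] [583. 281.] [622. 315.]
   92 63 [598.8 297.4  99.2] [583. 282.] [631. 330.]
   104 168 [605.7 306.1 110.2] [586. 285.] [630. 330.]
   116 9 [608.3 305.  117.9] [597. 294.] [618. 316.]
```

```bash
cat >> h.py <<'E'
def cyl(q,c,rad): return np.hypot(q[:,0]-c[0],q[:,1]-c[1])-rad
def fitc(sets,c0):
    f=lambda c:np.concatenate([cyl(q,c,a) for q,a in sets])
    s=least_squares(f,c0,loss="soft_l1",f_scale=1.5); return s.x
def box(q,lo,hi):
    lo=np.array(lo,float);hi=np.array(hi,float);d=abs(q-(lo+hi)/2)-(hi-lo)/2
    return np.linalg.norm(np.maximum(d,0),axis=1)+np.minimum(d.max(1),0)
def cap(q,a,b,rad):
    a=np.array(a,float);b=np.array(b,float);t=np.clip((q-a)@(b-a)/((b-a)@(b-a)),0,1)
    return np.linalg.norm(q-a-t[:,None]*(b-a),axis=1)-rad
def fcyl(q,c,rad,h):
    d=np.stack([np.hypot(q[:,0]-c[0],q[:,1]-c[1])-rad,abs(q[:,2]-h/2)-h/2],1)
    return np.linalg.norm(np.maximum(d,0),axis=1)+np.minimum(d.max(1),0)
def base_sdf(q):
    L=[box(q,(63,-95,0),(93,95,22))]
    for s in (-1,1):
        L+=[box(q,(-50,s*80-6,0),(63,s*80+6,10)),fcyl(q,(-50,s*80),12,18)]
    return L
def frame_sdf(q,a):
    h=np.array([70,0,30.]);u=np.array([-np.cos(a),0,np.sin(a)]);e=np.array([0,55,0.])
    return [cap(q,h+120*u-e,h+120*u+e,5),cap(q,h+50*u-e,h+50*u+e,4)]+[cap(q,h+s*e,h+120*u+s*e,5) for s in(-1,1)]
def tostand(P,p):
    c,s=np.cos(p[2]),np.sin(p[2]);x=P[:,0]-p[0];y=P[:,1]-p[1]
    return np.stack([c*x+s*y,-s*x+c*y,P[:,2]],1)
def fromstand(q,p):
    c,s=np.cos(p[2]),np.sin(p[2]);return np.array([p[0]+c*q[0]-s*q[1],p[1]+s*q[0]+c*q[1],q[2]])
E
python3 - <<'E'
from h import *
prior=dict(weight=(460,113),salt_jar=(475,-230),oil_bottle=(633,87),pepper_mill=(607,307))
C={n:cloud(r.snapshot(n)) for n in("scene","top")}
def pts(n,x,y,rr,lo,hi):
    P=C[n];return P[(np.hypot(P[...,0]-x,P[...,1]-y)<rr)&(P[...,2]>lo)&(P[...,2]<hi)]
S=dict(weight=[(6,20,17),(32,44,13)],salt_jar=[(8,50,32)],oil_bottle=[(8,65,30)],pepper_mill=[(5,14,30)])
for k,c in prior.items():
    for ns in (["scene"],["top"],["scene","top"]):
        sets=[(np.concatenate([pts(n,*c,a+9,lo,hi) for n in ns]),a) for lo,hi,a in S[k]]
        print(k,ns,[len(s[0]) for s in sets],np.round(fitc(sets,c),1))
for ns in (["scene"],["top"],["scene","top"]):
    q=np.concatenate([pts(n,613,-220,150,6,60) for n in ns]);
    q=q[np.hypot(q[:,0]-475,q[:,1]+230)>45]
    f=lambda p:np.min(base_sdf(tostand(q,p))+frame_sdf(tostand(q,p),0),axis=0)
    for t0 in(0,-.1,):
        s=least_squares(f,[613,-220,t0],loss="soft_l1",f_scale=2,x_scale=[1,1,.01]);print(ns,len(q),np.round(s.x,4),np.median(abs(s.fun)),np.round(fromstand((-50,0,0),s.x),1))
E
```

```text
weight ['scene'] [33, 28] [459.6 114.7]
weight ['top'] [9, 10] [459.5 114.6]
weight ['scene', 'top'] [42, 38] [459.6 114.6]
salt_jar ['scene'] [211] [ 475.  -231.3]
salt_jar ['top'] [48] [ 474.8 -231.7]
salt_jar ['scene', 'top'] [259] [ 475.  -231.4]
oil_bottle ['scene'] [272] [631.3  90.2]
oil_bottle ['top'] [97] [631.5  89.9]
oil_bottle ['scene', 'top'] [369] [631.3  90.1]
pepper_mill ['scene'] [45] [607.9 308.3]
pepper_mill ['top'] [28] [607.6 307.2]
pepper_mill ['scene', 'top'] [73] [607.6 307.9]
['scene'] 2255 [ 6.140033e+02 -2.208456e+02 -1.477000e-01] 1.0817195791839822 [ 564.5 -213.5    0. ]
['scene'] 2255 [ 6.140033e+02 -2.208456e+02 -1.477000e-01] 1.0817195791839822 [ 564.5 -213.5    0. ]
['top'] 1537 [ 6.135226e+02 -2.212164e+02 -1.365000e-01] 1.6433214977503638 [ 564.  -214.4    0. ]
['top'] 1537 [ 6.135226e+02 -2.212164e+02 -1.365000e-01] 1.643333486672958 [ 564.  -214.4    0. ]
['scene', 'top'] 3792 [ 6.138586e+02 -2.210154e+02 -1.441000e-01] 1.2569237741455623 [ 564.4 -213.8    0. ]
['scene', 'top'] 3792 [ 6.138586e+02 -2.210153e+02 -1.441000e-01] 1.256932944063152 [ 564.4 -213.8    0. ]
```

Request:
servo_tool:
  increments:
    - [[0,0,0.08,0.01,0.025,0,0],[0,0,0.2,0.026,0.065,0,0.2],[0,0,0.35,0.044,0.11,0,0.4],[0,0,0.5,0.062,0.155,0,0.5],[0,0,0.64,0.08,0.2,0,0.5],[0,0,0.78,0.1,0.245,0,0.5],[0,0,0.9,0.118,0.29,0,0.5],[0,0,0.996,0.136,0.335,0,0.5]]
  newtons: 30

```text
t: 2.1
ee_pos: [439.4, -322.1, 214.1]
eef_rot: [0.0, 0.755, 0.656, 0.0]
ft_force: [0.6, 0.5, -0.6]
finger_gap: 42.8
```

Request:
servo_tool:
  increments:
    - [[0,0,0,0.016,0.04,-0.01,0.5],[0,0,0,0.03,0.078,-0.03,0.5],[0,0,0,0.0356,0.0907,-0.06,0.5],[0,0,0,0.0356,0.0907,-0.085,0.5],[0,0,0,0.0356,0.0907,-0.105,0.5],[0,0,0,0.0356,0.0907,-0.116,0.5],[0,0,0,0.0356,0.0907,-0.116,0.5],[0,0,0,0.0356,0.0907,-0.116,0.5]]

```text
t: 2.9
ee_pos: [475.5, -231.8, 98.6]
eef_rot: [0.001, 0.755, 0.656, 0.0]
ft_force: [0.3, -0.1, 0.5]
finger_gap: 42.9
```

Run:
```python
from h import *
d=r.snapshot("scene");save(d,"a1",(200,120,320,240),5);print(r.read_state()["ee_pos"],r.read_state()["t"])
```

```text
[ 475.72676384 -231.96505074   98.96747773] 2.95
```

View pics/a1.png

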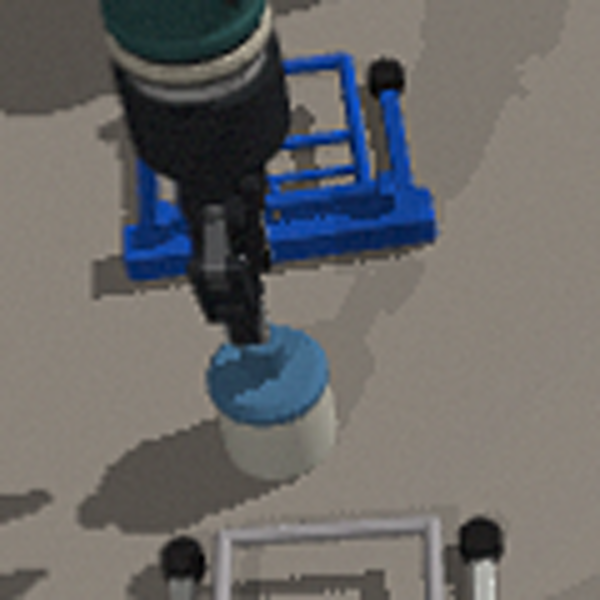

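The crop shows the fingers (crop px 240,300) centred over the jar's blue lid and knob (265,350). Next I descend and grip.

Request:
servo_tool:
  increments:
    - [[0,0,0,0,0,-0.006,0.5],[0,0,0,0,0,-0.0105,0.5],[0,0,0,0,0,-0.0105,0.6],[0,0,0,0,0,-0.0105,0.75],[0,0,0,0,0,-0.0105,0.9],[0,0,0,0,0,-0.0105,1],[0,0,0,0,0,-0.0105,1],[0,0,0,0,0,-0.0105,1]]
  newtons: 40

```text
t: 3.75
ee_pos: [475.8, -232.0, 88.5]
eef_rot: [0.001, 0.755, 0.656, 0.001]
ft_force: [-0.9, 1.1, -1.0]
finger_gap: -0.2
```

Run:
```python
from h import *
d=r.snapshot("scene");save(d,"a2",(200,120,320,240),5);print(r.read_state()["ee_pos"],r.read_state()["ft_force"])
d=r.snapshot("top");save(d,"a3",(330,150,450,270),5)
P=cloud(d)
```

```text
[ 475.78839913 -231.98027088   88.52110083] [-0.18317773  0.23825258 -0.52730886]
```

View pics/a2.png

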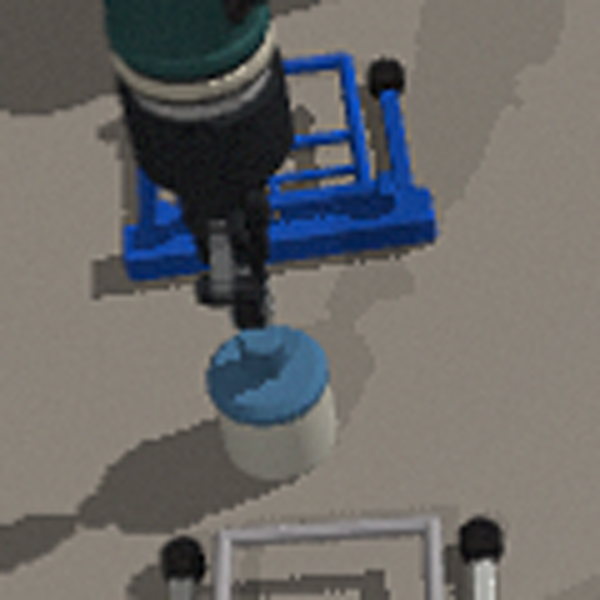

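View pics/a3.png

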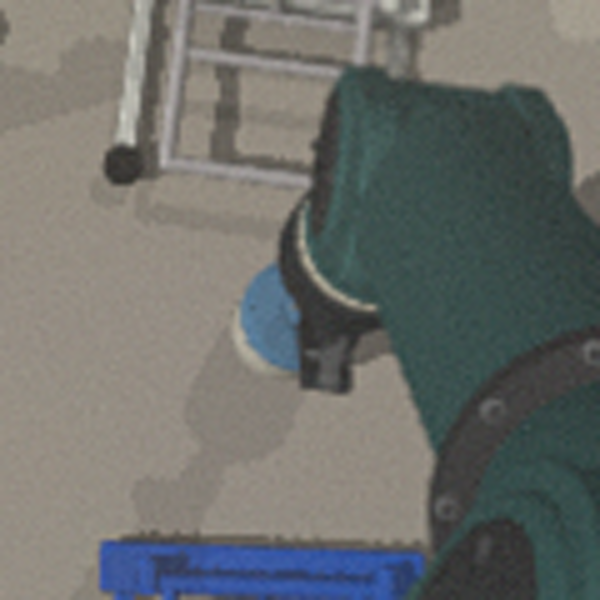

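Run:
```python
from h import *
d=r.snapshot("scene");P=cloud(d)
s=r.read_state();print(s["qpos"],s["eef_rot"],s["t"])
print(proj(d,[[475.8,-232,88.5],[475.8,-232,71.5],[475,-231,92]]))
m=(np.hypot(P[...,0]-475,P[...,1]+231)<70)&(P[...,2]>66)
q=P[m]
for lo in range(66,240,10):
    b=q[(q[:,2]>=lo)&(q[:,2]<lo+10)]
    if len(b): print(lo,len(b),b.mean(0).round(),b.min(0).round()[:2],b.max(0).round()[:2])
# pixels of tip
for v in range(176,194,2): print(v,[tuple(P[v,u].round().astype(int).tolist()) for u in (246,249,252)] if not np.isnan(P[v,246:253]).any() else None, d["color"][v,249])
print(P[60:135,225:250].reshape(-1,3)[::97].round())
```

```text
[ 0.52625651  0.54335173 -0.21316919  2.134857    0.23903199  0.48234947
 -0.00969796] [1.35241145e-03 7.54975043e-01 6.55751937e-01 5.02426775e-04] 3.9
[[251.22965605 187.71158396]
 [252.12092355 191.67724305]
 [251.38423691 186.58893097]]
66 101 [ 482. -231.   68.] [ 450. -258.] [ 506. -203.]
76 21 [ 484. -232.   81.] [ 476. -243.] [ 489. -220.]
86 48 [ 480. -231.   91.] [ 468. -243.] [ 488. -221.]
106 17 [ 482. -229.  113.] [ 471. -243.] [ 488. -220.]
116 19 [ 486. -233.  121.] [ 480. -243.] [ 491. -224.]
126 16 [ 486. -230.  130.] [ 476. -241.] [ 490. -221.]
146 9 [ 493. -226.  153.] [ 480. -246.] [ 506. -220.]
156 12 [ 493. -227.  160.] [ 484. -249.] [ 508. -221.]
166 25 [ 494. -228.  172.] [ 473. -249.] [ 517. -215.]
176 27 [ 492. -226.  180.] [ 461. -251.] [ 530. -213.]
186 45 [ 519. -235.  192.] [ 491. -252.] [ 539. -217.]
196 88 [ 519. -236.  200.] [ 471. -254.] [ 538. -214.]
206 63 [ 507. -233.  212.] [ 488. -253.] [ 523. -214.]
216 38 [ 512. -236.  221.] [ 498. -248.] [ 518. -224.]
226 35 [ 511. -235.  232.] [ 504. -250.] [ 514. -210.]
236 93 [ 504. -230.  241.] [ 478. -26
[... 311 characters left out ...]
16 20]
186 [(394, -250, 3), (471, -237, 92), (474, -229, 93)] [ 69 112 145]
188 [(453, -247, 65), (478, -238, 91), (479, -230, 91)] [ 64 105 135]
190 [(460, -248, 64), (485, -239, 91), (485, -231, 90)] [44 69 86]
192 [(469, -249, 66), (485, -240, 83), (485, -232, 82)] [39 61 77]
[[ 489. -228.  472.]
 [ 475. -189.  452.]
 [ 499. -196.  459.]
 [ 502. -203.  454.]
 [ 503. -210.  446.]
 [ 505. -216.  440.]
 [ 508. -223.  434.]
 [ 511. -230.  429.]
 [ 510. -237.  421.]
 [ 517. -197.  412.]
 [ 519. -204.  405.]
 [ 511. -212.  392.]
 [ 504. -219.  378.]
 [ 513. -226.  376.]
 [ 506. -234.  362.]
 [ 505. -242.  352.]
 [ 499. -250.  338.]
 [ 497. -207.  320.]
 [ 505. -214.  317.]
 [ 509. -222.  310.]]
```

The camera shows the shut fingertips at about z 106 above the knob top, which is still visible at px (251,187). The reported TCP of 88.5 predicts tips at 71.5, so the fingers sit about 35 mm higher than stated. I'll reopen, go down in stages and check this.

Request:
servo_tool:
  increments:
    - [[0,0,0,0,0,0,0.5],[0,0,0,0,0,0,0.5],[0,0,0,0,0,0,0.5],[0,0,0,0,0,0,0.5],[0,0,0,0,0,-0.005,0.5],[0,0,0,0,0,-0.01,0.5],[0,0,0,0,0,-0.015,0.5],[0,0,0,0,0,-0.015,0.5]]

```text
t: 4.7
ee_pos: [475.1, -231.7, 72.5]
eef_rot: [0.001, 0.755, 0.656, 0.0]
ft_force: [0.4, -0.5, 0.7]
finger_gap: 42.7
```

```bash
cat >> h.py <<'E'
def tip(x,y,rr=75,lo=60,hi=200,cam="scene"):
    d=r.snapshot(cam);P=cloud(d);c=d["color"].astype(int).max(-1)
    m=(np.hypot(P[...,0]-x,P[...,1]-y)<rr)&(P[...,2]>lo)&(P[...,2]<hi)&(c<60)
    q=P[m];q=q[np.argsort(q[:,2])]
    print("lowest dark",q[:8].round().tolist());return d
E
python3 - <<'E'
from h import *
d=tip(475,-231);save(d,"a4",(200,120,320,240),5);s=r.read_state();print(s["ee_pos"],s["ft_force"],s["finger_gap"])
E
```

```text
lowest dark [[484.0, -236.0, 68.0], [502.0, -238.0, 91.0], [454.0, -221.0, 92.0], [455.0, -224.0, 94.0], [506.0, -243.0, 98.0], [456.0, -218.0, 98.0], [456.0, -221.0, 98.0], [503.0, -229.0, 99.0]]
[ 475.34449864 -231.77603264   72.88465485] [ 0.36683935  0.72893348 -0.31903534] 42.4297530513355
```

View pics/a4.png

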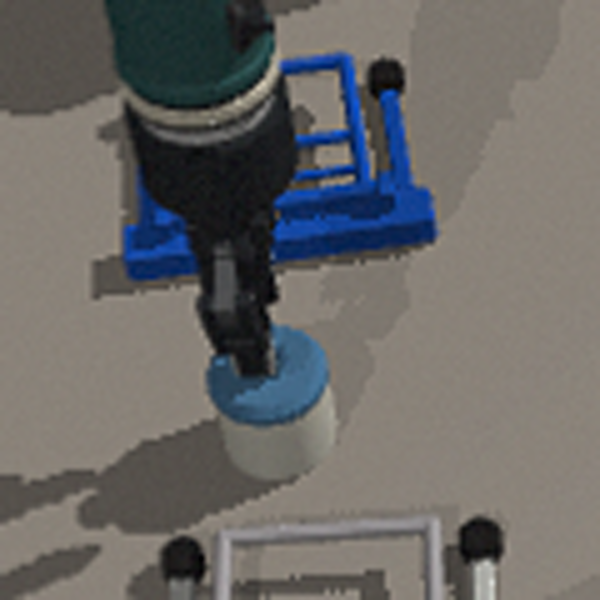

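Shut fingertips are at about TCP z + 17 mm, not minus 17 as stated. The picture shows the open fingers beside the knob at crop px (250,360). I'll take tip = TCP + 17, go down to TCP z 55 and grip.

Request:
servo_tool:
  increments:
    - [[0,0,0,0,0,-0.008,0.5],[0,0,0,0,0,-0.016,0.5],[0,0,0,0,0,-0.0175,0.5],[0,0,0,0,0,-0.0175,0.6],[0,0,0,0,0,-0.0175,0.75],[0,0,0,0,0,-0.0175,0.9],[0,0,0,0,0,-0.0175,1],[0,0,0,0,0,-0.0175,1]]
  newtons: 40

```text
t: 5.55
ee_pos: [475.4, -231.8, 55.5]
eef_rot: [0.001, 0.755, 0.656, 0.0]
ft_force: [0.2, -0.1, -0.9]
finger_gap: 22.3
```

Run:
```python
from h import *
d=tip(475,-231);save(d,"a5",(200,120,320,240),5);s=r.read_state();print(s["ee_pos"],s["ft_force"],s["finger_gap"])
```

```text
lowest dark [[499.0, -234.0, 82.0], [498.0, -241.0, 83.0], [495.0, -228.0, 84.0], [496.0, -236.0, 84.0], [499.0, -239.0, 84.0], [500.0, -236.0, 84.0], [499.0, -228.0, 85.0], [500.0, -230.0, 86.0]]
[ 475.3727045  -231.72222917   55.4562091 ] [ 0.17013668 -0.39571272 -1.38888651] 22.344550218176035
```

View pics/a5.png

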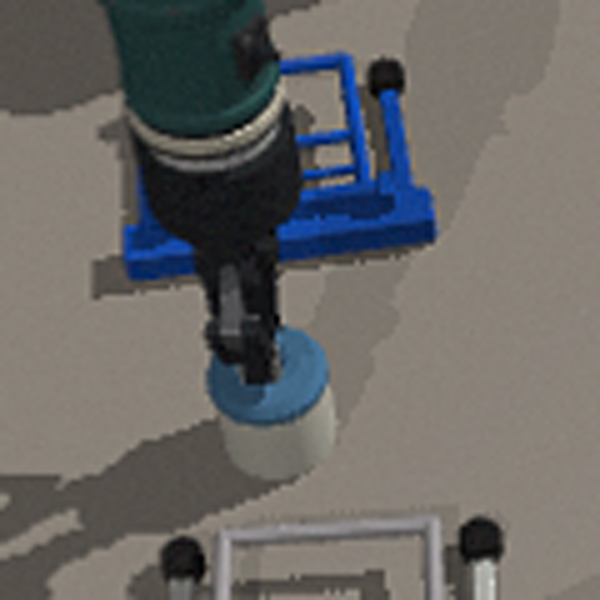

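The grip at gap 22.3 has the tips at only about z 81, which is shallow on the knob. I'll regrasp 7 mm lower.

Request:
servo_tool:
  increments:
    - [[0,0,0,0,0,0,0.6],[0,0,0,0,0,0,0.6],[0,0,0,0,0,-0.004,0.6],[0,0,0,0,0,-0.007,0.6],[0,0,0,0,0,-0.007,0.8],[0,0,0,0,0,-0.007,1],[0,0,0,0,0,-0.007,1],[0,0,0,0,0,-0.007,1]]
  newtons: 50

```text
t: 6.4
ee_pos: [475.7, -231.9, 48.7]
eef_rot: [0.001, 0.755, 0.656, 0.0]
ft_force: [-0.5, 0.8, 4.8]
finger_gap: 22.2
```

Run:
```python
from h import *
d=tip(475,-231);s=r.read_state();print(s["ee_pos"],s["ft_force"],s["finger_gap"])
```

```text
lowest dark [[493.0, -243.0, 68.0], [500.0, -235.0, 75.0], [499.0, -237.0, 75.0], [500.0, -240.0, 76.0], [498.0, -234.0, 77.0], [498.0, -237.0, 77.0], [498.0, -239.0, 78.0], [500.0, -229.0, 78.0]]
[ 475.62614365 -231.90557357   48.66171584] [ 0.43926221 -0.03985772  4.82146864] 22.294741263009115
```

Request:
servo_tool:
  increments:
    - [[0,0,0,0,0,0.005,1],[0,0,0,0,0,0.015,1],[0,0,0,0,0,0.03,1],[0,0,0,0,0,0.045,1],[0,0,0,0,0,0.06,1],[0,0,0,0,0,0.07,1],[0,0,0,0,0,0.07,1],[0,0,0,0,0,0.07,1]]

```text
t: 7.25
ee_pos: [475.2, -231.8, 118.5]
eef_rot: [0.001, 0.755, 0.656, 0.0]
ft_force: [0.4, -0.1, -4.0]
finger_gap: 22.2
```

Run:
```python
from h import *
d=r.snapshot("scene");save(d,"a6",(180,100,340,260),4);s=r.read_state();print(s["ee_pos"],s["ft_force"],s["finger_gap"])
```

```text
[ 474.95471601 -231.70252958  118.14866589] [ 0.23015711  0.47667462 -4.38033892] 22.445639943265324
```

View pics/a6.png

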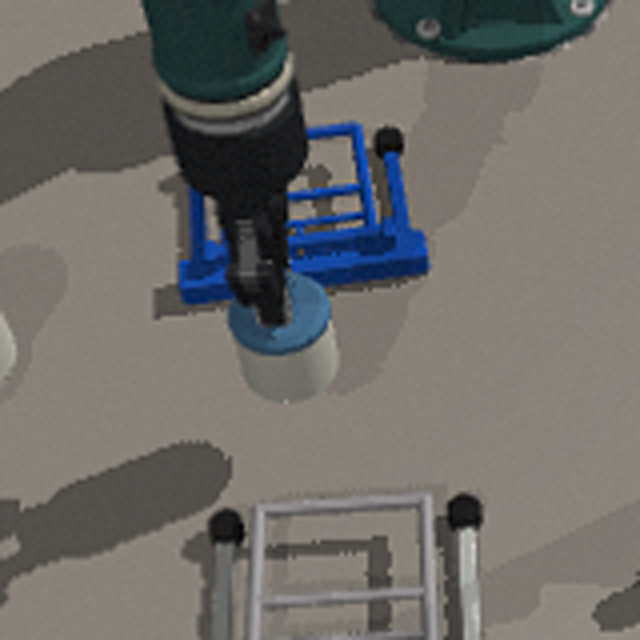

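The jar is held and upright at crop px (285,340), clear of the table. Now I carry it around the bottle.

Request:
servo_tool:
  increments:
    - [[0,0,0,0.003,0.012,0,1],[0,0,0,0.01,0.04,0,1],[0,0,0,0.02,0.08,0,1],[0,0,0,0.03,0.125,0,1],[0,0,0,0.04,0.17,0,1],[0,0,0,0.048,0.215,0,1],[0,0,0,0.052,0.255,0,1],[0,0,0,0.055,0.285,0,1]]

```text
t: 8.1
ee_pos: [529.5, 58.3, 117.6]
eef_rot: [-0.0, 0.753, 0.657, 0.0]
ft_force: [-0.1, 0.2, -4.4]
finger_gap: 22.4
```

Request:
servo_tool:
  increments:
    - [[0,0,0,0,0.03,0,1],[0,0,0,0,0.065,0,1],[0,0,0,0,0.1,0,1],[0,0,0,0.005,0.13,0,1],[0,0,0,0.02,0.144,0,1],[0,0,0,0.04,0.146,0,1],[0,0,0,0.06,0.146,0,1],[0,0,0,0.07,0.146,0,1]]

```text
t: 8.9
ee_pos: [600.4, 205.5, 116.7]
eef_rot: [-0.001, 0.753, 0.658, 0.0]
ft_force: [0.3, -0.5, -3.5]
finger_gap: 22.2
```

Request:
servo_tool:
  increments:
    - [[0,0,0,0.01,-0.004,0,1],[0,0,0,0.0196,-0.0069,-0.003,1],[0,0,0,0.0196,-0.0069,-0.013,1],[0,0,0,0.0196,-0.0069,-0.026,1],[0,0,0,0.0196,-0.0069,-0.039,1],[0,0,0,0.0196,-0.0069,-0.05,1],[0,0,0,0.0196,-0.0069,-0.055,1],[0,0,0,0.0196,-0.0069,-0.055,1]]

```text
t: 9.7
ee_pos: [618.8, 198.5, 60.4]
eef_rot: [-0.001, 0.753, 0.658, -0.001]
ft_force: [-1.0, -0.1, -3.3]
finger_gap: 22.4
```

```bash
cat >> h.py <<'E'
SP=dict(weight=[(6,20,17),(32,44,13)],salt_jar=[(8,50,32)],oil_bottle=[(8,65,30)],pepper_mill=[(5,14,30)])
def round_fit(C,k,c,dz=0,both=True):
    out=[]
    for ns in [[i] for i in range(len(C))]+[list(range(len(C)))]:
        sets=[]
        for lo,hi,a in SP[k]:
            q=np.concatenate([P[(np.hypot(P[...,0]-c[0],P[...,1]-c[1])<a+9)&(P[...,2]>lo+dz)&(P[...,2]<hi+dz)] for P in [C[i] for i in ns]])
            sets.append((q,a))
        out.append((sum(len(s[0]) for s in sets),fitc(sets,c).round(1).tolist() if sum(len(s[0]) for s in sets)>8 else None))
    return out
E
python3 - <<'E'
from h import *
d=r.snapshot("scene");save(d,"a7",(330,120,510,280),4);s=r.read_state();print(s["ee_pos"],s["ft_force"],s["finger_gap"])
C=[cloud(d),cloud(r.snapshot("top"))]
print(round_fit(C,"salt_jar",(620,199),14),round_fit(C,"oil_bottle",(631.3,90)),round_fit(C,"pepper_mill",(607.6,308)))
E
```

```text
[619.56810814 198.70203813  61.18873318] [-0.05799113 -1.03520866 -3.34913713] 22.442215510002658
[(210, [618.6, 199.8]), (52, [619.5, 200.4]), (262, [618.9, 200.1])] [(270, [631.4, 90.2]), (97, [631.3, 90.0]), (367, [631.3, 90.2])] [(45, [607.8, 308.4]), (0, None), (45, [607.8, 308.4])]
```

View pics/a7.png

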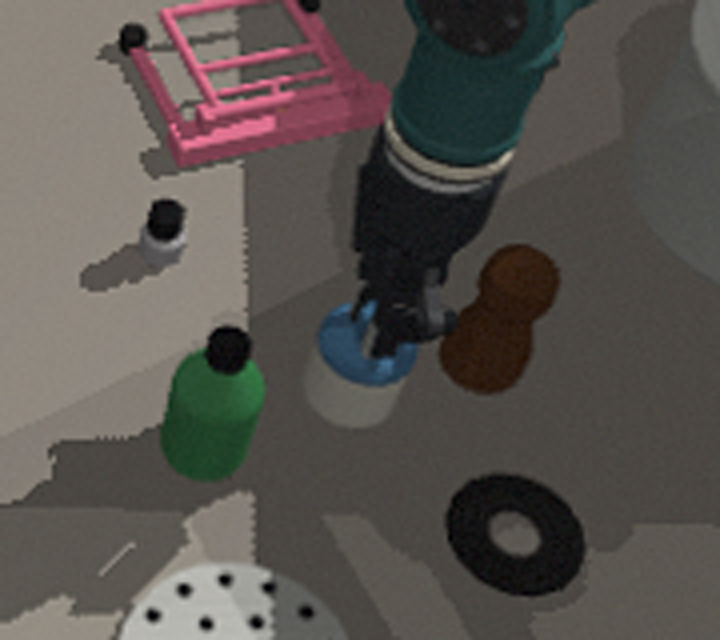

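The jar hangs between the bottle (crop px 210,420) and the mill (490,340), slightly above the table and within 1 mm of the midpoint. I'll lower it slowly.

Request:
servo_tool:
  increments:
    - [[0,0,0,0.0005,-0.0009,-0.003,1],[0,0,0,0.0005,-0.0009,-0.006,1],[0,0,0,0.0005,-0.0009,-0.008,1],[0,0,0,0.0005,-0.0009,-0.0095,1],[0,0,0,0.0005,-0.0009,-0.0105,1],[0,0,0,0.0005,-0.0009,-0.011,1],[0,0,0,0.0005,-0.0009,-0.011,1],[0,0,0,0.0005,-0.0009,-0.011,1]]

```text
t: 10.6
ee_pos: [620.7, 198.0, 50.9]
eef_rot: [-0.0, 0.753, 0.658, 0.001]
ft_force: [0.2, -0.9, -2.7]
finger_gap: 22.4
```

Run:
```python
from h import *
d=r.snapshot("scene");s=r.read_state();print(s["ee_pos"],s["ft_force"],s["finger_gap"])
P=cloud(d);q=P[(np.hypot(P[...,0]-619,P[...,1]-199)<38)&(P[...,2]>50)&(P[...,2]<85)&(d["color"][...,2]>90)]
print(np.percentile(q[:,2],[20,50,80]),len(q)); print(round_fit([P],"salt_jar",(620,199),2))
```

```text
[620.66690428 198.05656427  50.87407709] [-0.12302121 -0.16318651 -3.3939736 ] 22.211645464255344
[64.04129369 67.17474616 69.12522153] 44
[(211, [620.5, 199.4]), (211, [620.5, 199.4])]
```

Request:
servo_tool:
  increments:
    - [[0,0,0,-0.0006,0,-0.0007,1],[0,0,0,-0.0008,0,-0.0014,1],[0,0,0,-0.0008,0,-0.002,1],[0,0,0,-0.0008,0,-0.0024,1],[0,0,0,-0.0008,0,-0.0026,1],[0,0,0,-0.0008,0,-0.0026,1],[0,0,0,-0.0008,0,-0.0026,1],[0,0,0,-0.0008,0,-0.0026,1]]

```text
t: 11.45
ee_pos: [619.8, 198.2, 48.7]
eef_rot: [-0.001, 0.753, 0.658, 0.001]
ft_force: [-1.8, 0.5, 3.2]
finger_gap: 22.3
```

Run:
```python
from h import *
d=r.snapshot("scene");s=r.read_state();print(s["ee_pos"],s["ft_force"],s["finger_gap"])
P=cloud(d); print(round_fit([P,cloud(r.snapshot("top"))],"salt_jar",(620,199),0))
```

```text
[619.79191699 198.19609482  48.73078662] [-2.06740872 -0.46063596  4.15016818] 22.256871948623374
[(211, [619.5, 199.4]), (52, [619.8, 199.7]), (263, [619.6, 199.6])]
```

The jar is down, with contact force at +4 N and position within 0.5 mm. Release and rise.

Request:
servo_tool:
  increments:
    - [[0,0,0,0,0,0,0.85],[0,0,0,0,0,0,0.7],[0,0,0,0,0,0,0.55],[0,0,0,0,0,0,0.5],[0,0,0,0,0,0.01,0.5],[0,0,0,0,0,0.03,0.5],[0,0,0,0,0,0.06,0.5],[0,0,0,0,0,0.1,0.5]]

```text
t: 12.35
ee_pos: [618.7, 197.7, 148.8]
eef_rot: [-0.001, 0.753, 0.658, -0.001]
ft_force: [0.2, 0.5, 0.8]
finger_gap: 42.6
```

Request:
servo_tool:
  increments:
    - [[0,0,0,-0.004,-0.015,0.015,0.5],[0,0,0,-0.01,-0.05,0.02,0.5],[0,0,0,-0.016,-0.098,0.02,0.5],[0,0,0,-0.022,-0.147,0.02,0.5],[0,0,0,-0.028,-0.196,0.02,0.5],[0,0,0,-0.035,-0.245,0.015,0.5],[0,0,0,-0.042,-0.294,0.01,0.5],[0,0,0,-0.05,-0.343,0,0.5]]

```text
t: 13.15
ee_pos: [568.3, -147.6, 149.6]
eef_rot: [-0.0, 0.753, 0.658, -0.0]
ft_force: [0.2, 0.1, 0.6]
finger_gap: 42.7
```

Run:
```python
from h import *
d=r.snapshot("scene");s=r.read_state();print(s["t"],s["ee_pos"],s["ft_force"],s["finger_gap"],s["eef_rot"])
C=[cloud(d),cloud(r.snapshot("top"))]; print(round_fit(C,"salt_jar",(620,199),0),round_fit(C,"oil_bottle",(631.3,90)),round_fit(C,"pepper_mill",(607.6,308)))
```

```text
13.2 [ 563.79731615 -159.86930443  147.33778853] [-1.82793356 -5.22738656 -1.9194257 ] 42.78874924931257 [ 4.14576885e-04  7.57764744e-01  6.52507290e-01 -5.16301456e-03]
[(213, [619.8, 199.9]), (85, [619.7, 200.0]), (298, [619.8, 199.9])] [(266, [631.3, 90.2]), (98, [631.5, 89.8]), (364, [631.3, 90.1])] [(54, [607.7, 308.3]), (26, [607.3, 307.0]), (80, [607.5, 307.8])]
```

Request:
servo_tool:
  increments:
    - [[0,0,0,0,-0.03,-0.01,0.5],[0,0,0,0.0005,-0.05,-0.03,0.5],[0,0,0,0.0005,-0.054,-0.06,0.5],[0,0,0,0.0005,-0.054,-0.09,0.5],[0,0,0,0.0005,-0.054,-0.11,0.5],[0,0,0,0.0005,-0.054,-0.12,0.5],[0,0,0,0.0005,-0.054,-0.12,0.5],[0,0,0,0.0005,-0.054,-0.12,0.5]]

```text
t: 14.05
ee_pos: [565.2, -210.2, 28.3]
eef_rot: [-0.0, 0.758, 0.652, -0.004]
ft_force: [-0.0, 0.7, -0.4]
finger_gap: 42.9
```

Run:
```python
from h import *
d=tip(564,-214,60,20,140);s=r.read_state();print(s["t"],s["ee_pos"],s["ft_force"],s["finger_gap"],s["eef_rot"]);save(d,"b1",(200,160,330,290),5)
```

```text
lowest dark [[597.0, -208.0, 58.0], [599.0, -218.0, 59.0], [600.0, -213.0, 59.0], [597.0, -215.0, 60.0], [602.0, -211.0, 60.0], [598.0, -213.0, 61.0], [600.0, -220.0, 61.0], [599.0, -217.0, 64.0]]
14.1 [ 565.64511281 -210.31626526   28.69947936] [ 0.2359841  -0.08384176 -0.52066133] 42.470332689812004 [ 2.61356363e-04  7.57918844e-01  6.52336831e-01 -3.95179870e-03]
```

View pics/b1.png

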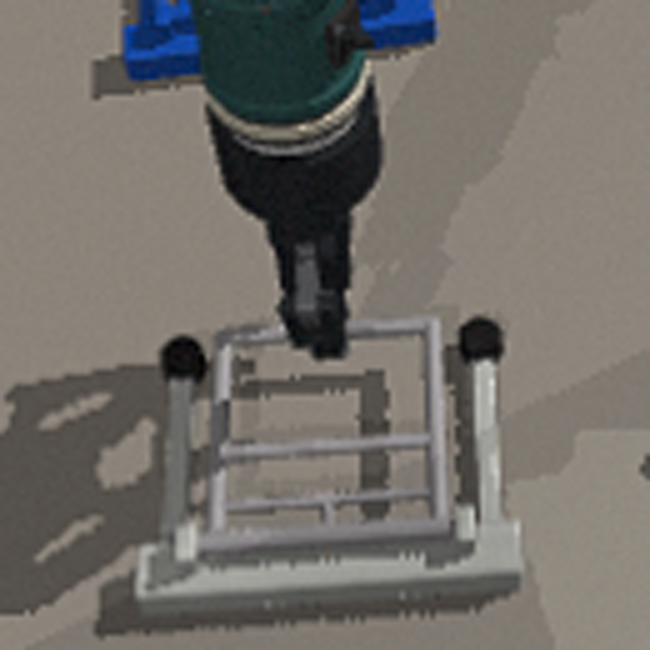

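The open fingers straddle the bar at crop px (315,330), near its middle, with the tip about 57 mm up. I'll descend and pinch.

Request:
servo_tool:
  increments:
    - [[0,0,0,-0.001,-0.003,-0.012,0.5],[0,0,0,-0.001,-0.0035,-0.025,0.5],[0,0,0,-0.001,-0.0035,-0.033,0.55],[0,0,0,-0.001,-0.0035,-0.036,0.65],[0,0,0,-0.001,-0.0035,-0.036,0.8],[0,0,0,-0.001,-0.0035,-0.036,1],[0,0,0,-0.001,-0.0035,-0.036,1],[0,0,0,-0.001,-0.0035,-0.036,1]]
  newtons: 30

```text
t: 14.9
ee_pos: [564.7, -213.7, -7.1]
eef_rot: [0.0, 0.758, 0.652, -0.004]
ft_force: [-0.4, 0.1, -1.4]
finger_gap: 8.7
```

Run:
```python
from h import *
d=tip(564,-214,60,6,140);s=r.read_state();print(s["t"],s["ee_pos"],s["ft_force"],s["finger_gap"],s["eef_rot"]);save(d,"b2",(200,160,330,290),5)
```

```text
lowest dark [[582.0, -215.0, 22.0], [581.0, -222.0, 23.0], [582.0, -217.0, 23.0], [584.0, -212.0, 23.0], [582.0, -209.0, 24.0], [583.0, -220.0, 25.0], [562.0, -202.0, 36.0], [581.0, -204.0, 51.0]]
14.95 [ 564.706148   -213.64839463   -7.15514283] [-0.11755986  0.16996567 -0.86480256] 9.039713583031187 [ 2.80551510e-04  7.57854396e-01  6.52412319e-01 -3.84717366e-03]
```

View pics/b2.png

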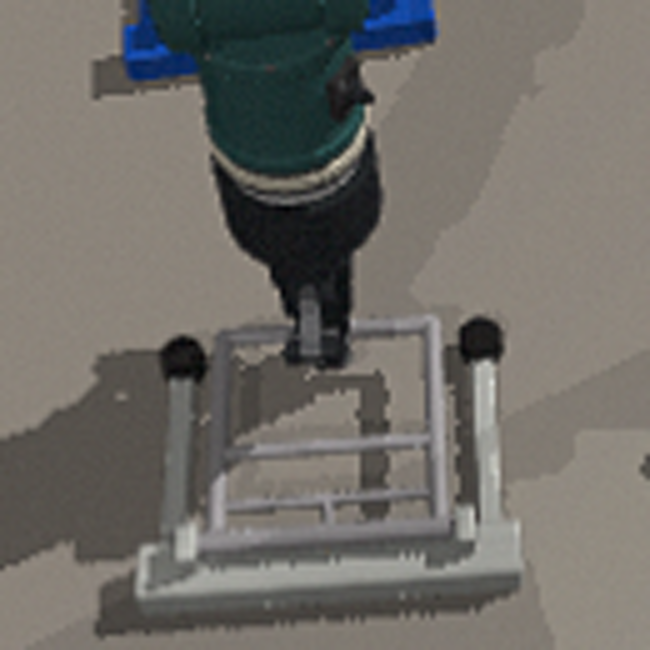

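Request:
servo_tool:
  increments:
    - [[0,0,0,0,0,0,0.75],[0,0,0,0,0,0,0.75],[0,0,0,-0.0003,0,-0.003,0.75],[0,0,0,-0.0003,0,-0.006,0.75],[0,0,0,-0.0003,0,-0.006,0.9],[0,0,0,-0.0003,0,-0.006,1],[0,0,0,-0.0003,0,-0.006,1],[0,0,0,-0.0003,0,-0.006,1]]
  newtons: 40

```text
t: 15.75
ee_pos: [564.7, -213.6, -13.2]
eef_rot: [0.0, 0.758, 0.653, -0.004]
ft_force: [1.1, 0.3, -1.8]
finger_gap: 8.9
```

Run:
```python
import numpy as np
th=-0.144
for a in np.arange(0,1.91,.1):
    x=120*(1-np.cos(a));print(round(a,2),np.round([x*np.cos(th),x*np.sin(th),120*np.sin(a)],1))
```

```text
0.0 [ 0. -0.  0.]
0.1 [ 0.6 -0.1 12. ]
0.2 [ 2.4 -0.3 23.8]
0.3 [ 5.3 -0.8 35.5]
0.4 [ 9.4 -1.4 46.7]
0.5 [14.5 -2.1 57.5]
0.6 [20.7 -3.  67.8]
0.7 [27.9 -4.  77.3]
0.8 [36.  -5.2 86.1]
0.9 [44.9 -6.5 94. ]
1.0 [ 54.6  -7.9 101. ]
1.1 [ 64.9  -9.4 106.9]
1.2 [ 75.7 -11.  111.8]
1.3 [ 87.  -12.6 115.6]
1.4 [ 98.6 -14.3 118.3]
1.5 [110.4 -16.  119.7]
1.6 [122.2 -17.7 119.9]
1.7 [134.1 -19.4 119. ]
1.8 [145.7 -21.1 116.9]
1.9 [157.2 -22.8 113.6]
```

Request:
servo_tool:
  increments:
    - [[0,0,0,0.0006,-0.0001,0.012,1],[0,0,0,0.0024,-0.0003,0.0238,1],[0,0,0,0.0053,-0.0008,0.0355,1],[0,0,0,0.0094,-0.0014,0.0467,1],[0,0,0,0.0145,-0.0021,0.0575,1],[0,0,0,0.0207,-0.003,0.0678,1],[0,0,0,0.0279,-0.004,0.0773,1],[0,0,0,0.0279,-0.004,0.0773,1]]

```text
t: 16.55
ee_pos: [591.5, -217.6, 65.6]
eef_rot: [-0.001, 0.758, 0.652, -0.005]
ft_force: [-5.7, 1.4, 1.8]
finger_gap: 8.6
```

Run:
```python
from h import *
d=r.snapshot("scene");s=r.read_state();print(s["t"],s["ee_pos"],s["ft_force"],s["finger_gap"],s["eef_rot"]);save(d,"b3",(200,160,330,290),5)
```

```text
16.6 [ 591.08163525 -217.51646798   65.03994849] [-4.02632416  1.24068483  2.79995728] 8.668093264460438 [-0.00078121  0.75788544  0.6523684  -0.00495118]
```

View pics/b3.png

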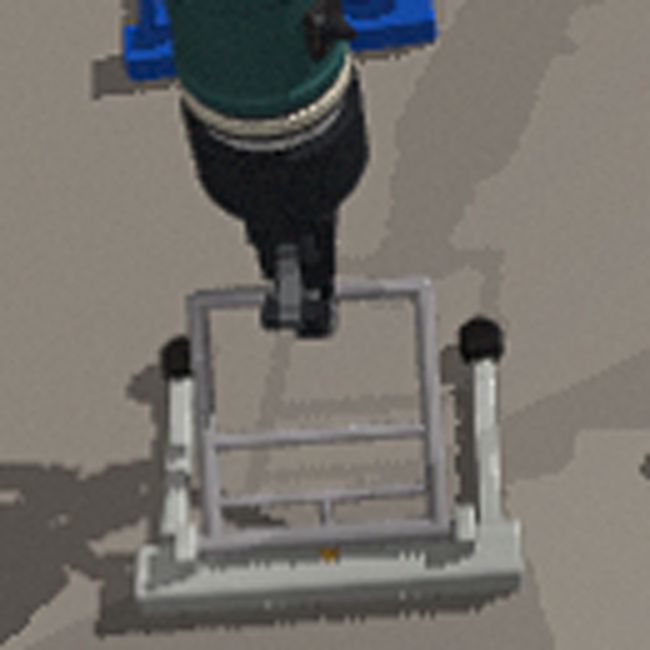

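The frame follows, with the bar at crop px (310,290) at about 0.7 rad and 2–5 N. I'll continue along the arc.

Request:
servo_tool:
  increments:
    - [[0,0,0,0.0081,-0.0012,0.0088,1],[0,0,0,0.017,-0.0025,0.0167,1],[0,0,0,0.0267,-0.0039,0.0237,1],[0,0,0,0.037,-0.0054,0.0296,1],[0,0,0,0.0478,-0.007,0.0345,1],[0,0,0,0.0591,-0.0086,0.0383,1],[0,0,0,0.0707,-0.0103,0.041,1],[0,0,0,0.0825,-0.012,0.0424,1]]

```text
t: 17.4
ee_pos: [675.8, -229.9, 108.9]
eef_rot: [0.0, 0.758, 0.652, -0.004]
ft_force: [-1.7, 0.1, 3.2]
finger_gap: 8.5
```

Run:
```python
from h import *
d=r.snapshot("scene");s=r.read_state();print(s["t"],s["ee_pos"],s["ft_force"],s["finger_gap"],s["eef_rot"]);save(d,"b4",(200,160,330,290),5)
```

```text
17.45 [ 678.22947534 -230.21650709  109.00647853] [-1.87471362 -0.50888066  7.39683894] 8.675125956852993 [ 0.00166004  0.75775905  0.65252508 -0.00308088]
```

View pics/b4.png

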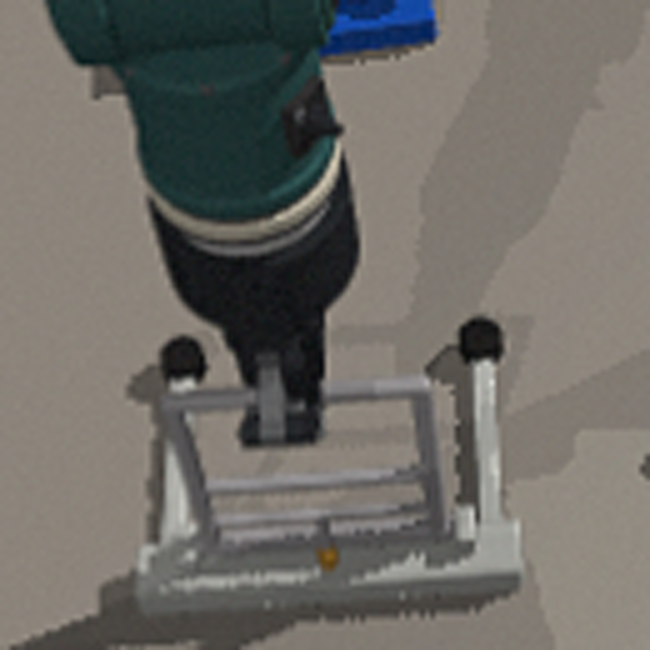

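The frame is past upright, with the bar at crop px (300,395). I'll carry on to about 1.85 rad, then open the fingers.

Request:
servo_tool:
  increments:
    - [[0,0,0,0.008,-0.0012,0,1],[0,0,0,0.02,-0.003,-0.001,1],[0,0,0,0.031,-0.0046,-0.003,1],[0,0,0,0.036,-0.0053,-0.0045,1],[0,0,0,0.036,-0.0053,-0.0045,0.9],[0,0,0,0.036,-0.0053,-0.0045,0.75],[0,0,0,0.036,-0.0053,-0.0045,0.6],[0,0,0,0.036,-0.0053,-0.0045,0.5]]

```text
t: 18.25
ee_pos: [713.8, -235.4, 104.5]
eef_rot: [0.001, 0.758, 0.652, -0.003]
ft_force: [-0.2, -0.3, -0.2]
finger_gap: 42.6
```

Run:
```python
from h import *
d=r.snapshot("scene");s=r.read_state();print(s["t"],s["ee_pos"],s["ft_force"],s["finger_gap"],s["eef_rot"]);save(d,"b5",(200,160,330,290),5)
```

```text
18.3 [ 713.83272755 -235.51109463  104.55125015] [-0.5569824   0.32116234  0.09005849] 42.87723709999222 [ 0.00155808  0.75778935  0.65248956 -0.00320045]
```

View pics/b5.png

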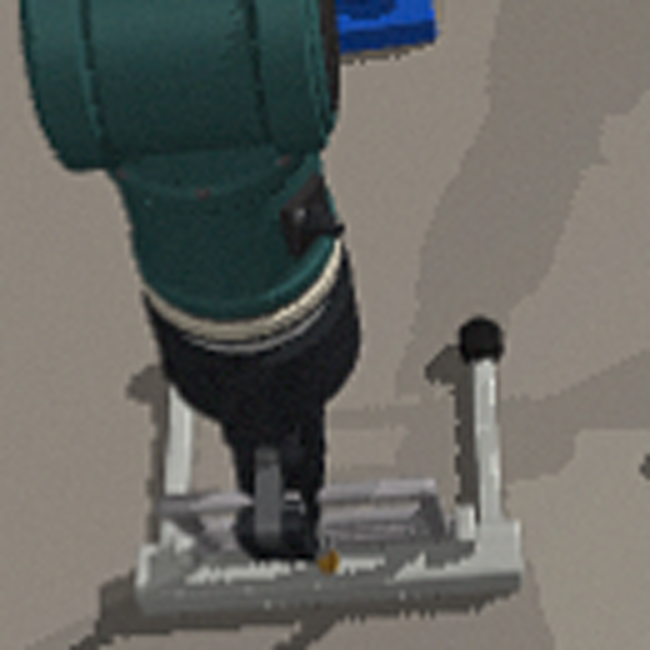

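The frame is open, with the bar between the open fingers at crop px (300,490). I'll rise clear, then head for the weight.

Request:
servo_tool:
  increments:
    - [[0,0,0,0,0,0.01,0.5],[0,0,0,0,0,0.03,0.5],[0,0,0,0,0,0.055,0.5],[0,0,0,0,0,0.075,0.5],[0,0,0,-0.02,0.015,0.08,0.5],[0,0,0,-0.05,0.05,0.08,0.5],[0,0,0,-0.08,0.09,0.08,0.5],[0,0,0,-0.11,0.125,0.08,0.5]]

```text
t: 19.1
ee_pos: [602.9, -108.7, 185.6]
eef_rot: [0.002, 0.758, 0.652, -0.002]
ft_force: [0.4, 1.3, 0.5]
finger_gap: 42.7
```

Run:
```python
from h import *
d=r.snapshot("scene");s=r.read_state();print(s["t"],s["ee_pos"],s["ft_force"],s["finger_gap"],s["eef_rot"]);save(d,"b6",(200,160,330,290),5)
P=cloud(d)
q=P[(np.hypot(P[...,0]-640,P[...,1]+220)<150)&(P[...,2]>45)&(P[...,2]<160)&(d["color"].min(-1)>75)]
p=[613.9,-221,-.144]
for a in np.arange(1.3,2.2,.05):
    f=np.min(frame_sdf(tostand(q,p),a),axis=0);print(round(a,2),len(q),np.median(abs(f)).round(2),end="; ")
```

```text
19.15 [ 595.51668551 -100.37423249  184.79941338] [-4.18864572  5.29667308 -1.31670525] 42.43236200572219 [-0.00324541  0.75501545  0.65568278 -0.00460777]
1.3 483 62.52; 1.35 483 56.91; 1.4 483 51.21; 1.45 483 45.88; 1.5 483 40.04; 1.55 483 34.14; 1.6 483 28.5; 1.65 483 23.74; 1.7 483 18.1; 1.75 483 12.66; 1.8 483 7.3; 1.85 483 3.18; 1.9 483 0.85; 1.95 483 1.97; 2.0 483 4.66; 2.05 483 10.21; 2.1 483 15.78; 2.15 483 21.28;
```

View pics/b6.png

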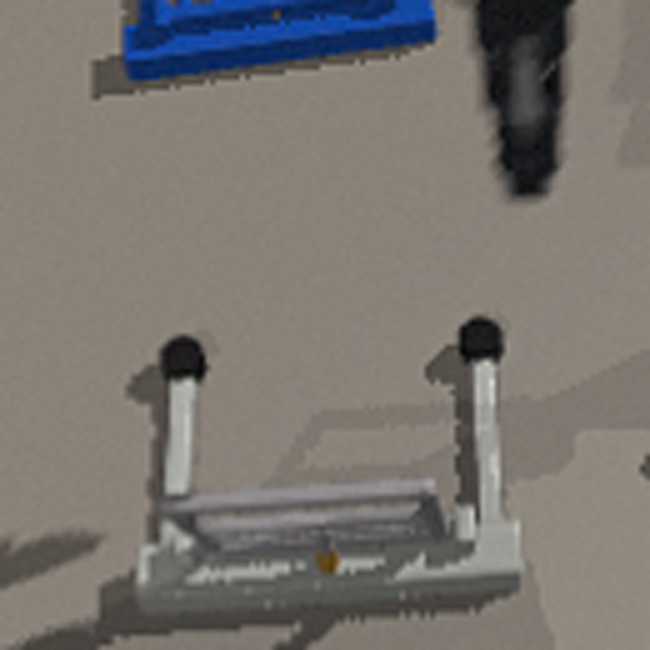

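The frame stands open; the fit gives 1.9 rad. Now the weight.

Request:
servo_tool:
  increments:
    - [[0,0,0,-0.02,0.032,-0.005,0.5],[0,0,0,-0.045,0.07,-0.015,0.5],[0,0,0,-0.07,0.11,-0.03,0.5],[0,0,0,-0.095,0.15,-0.05,0.5],[0,0,0,-0.118,0.187,-0.07,0.5],[0,0,0,-0.132,0.209,-0.085,0.5],[0,0,0,-0.136,0.215,-0.095,0.5],[0,0,0,-0.136,0.215,-0.095,0.5]]

```text
t: 19.95
ee_pos: [459.0, 115.3, 89.4]
eef_rot: [-0.003, 0.754, 0.657, -0.005]
ft_force: [-0.2, -0.6, -0.2]
finger_gap: 42.9
```

Run:
```python
from h import *
d=tip(460,114,60,50,160);s=r.read_state();print(s["t"],s["ee_pos"],s["ft_force"],s["finger_gap"],s["eef_rot"])
C=[cloud(d),cloud(r.snapshot("top"))];print(round_fit(C,"weight",(459.6,114.6)))
for P,n in zip(C,"st"):
    q=P[(np.hypot(P[...,0]-613,P[...,1]+220)<150)&(P[...,2]>6)&(P[...,2]<160)]
    f=lambda p:np.min(base_sdf(tostand(q,p))+frame_sdf(tostand(q,p),p[3]),axis=0)
    s=least_squares(f,[613,-220,-.14,1.9],loss="soft_l1",f_scale=2,x_scale=[1,1,.01,.01]);print(s.x.round(3),np.median(abs(s.fun)),fromstand((-50,0,0),s.x).round(1))
    z=d["color"] if n=="s" else None
```

```text
lowest dark [[437.0, 121.0, 110.0], [435.0, 110.0, 111.0], [438.0, 118.0, 112.0], [439.0, 114.0, 113.0], [436.0, 121.0, 114.0], [438.0, 111.0, 114.0], [435.0, 109.0, 115.0], [438.0, 117.0, 116.0]]
20.0 [460.24323656 114.19794348  89.95525257] [ 0.16416558 -0.40378537 -0.10378627] 42.76199287293071 [-0.00289234  0.75500336  0.65569803 -0.00465378]
[(66, [459.5, 114.6]), (0, None), (66, [459.5, 114.6])]
[ 6.14122e+02 -2.20578e+02 -1.46000e-01  1.90600e+00] 0.9130735496754596 [ 564.7 -213.3    0. ]
[ 6.13720e+02 -2.20986e+02 -1.41000e-01  1.88800e+00] 1.6541930590793172 [ 564.2 -214.     0. ]
```

Request:
servo_tool:
  increments:
    - [[0.001,-0.005,0,-0.0003,0.0002,-0.015,0.5],[0.002,-0.011,0,-0.0006,0.0004,-0.035,0.5],[0.002,-0.011,0,-0.0006,0.0004,-0.055,0.5],[0.002,-0.011,0,-0.0006,0.0004,-0.072,0.5],[0.002,-0.011,0,-0.0006,0.0004,-0.08,0.5],[0.002,-0.011,0,-0.0006,0.0004,-0.083,0.5],[0.002,-0.011,0,-0.0006,0.0004,-0.083,0.5],[0.002,-0.011,0,-0.0006,0.0004,-0.083,0.5]]

```text
t: 20.85
ee_pos: [461.3, 113.8, 8.0]
eef_rot: [0.001, 0.756, 0.655, 0.001]
ft_force: [-0.7, -0.1, 1.1]
finger_gap: 42.6
```

Run:
```python
from h import *
d=tip(460,114,60,22,160);s=r.read_state();print(s["t"],s["ee_pos"],s["ft_force"],s["finger_gap"],s["eef_rot"]);save(d,"c1",(320,110,440,230),5)
```

```text
lowest dark [[464.0, 105.0, 24.0], [464.0, 101.0, 29.0], [465.0, 104.0, 30.0], [462.0, 102.0, 31.0], [440.0, 109.0, 32.0], [468.0, 106.0, 33.0], [437.0, 110.0, 33.0], [438.0, 112.0, 34.0]]
20.9 [461.16972925 113.89660136   8.03066597] [-0.48268221 -0.38032362  0.54579449] 42.74656376731102 [6.21293062e-04 7.55810055e-01 6.54789227e-01 1.35757414e-03]
```

View pics/c1.png

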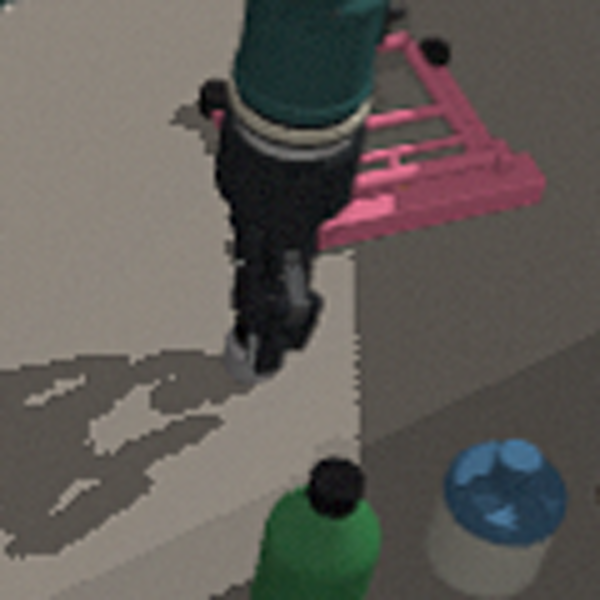

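The fingers straddle the weight, whose body shows at crop px (245,360). I'll centre and close.

Request:
servo_tool:
  increments:
    - [[0,0,0,-0.0015,0.0007,0,0.5],[0,0,0,-0.0015,0.0007,-0.001,0.6],[0,0,0,-0.0015,0.0007,-0.001,0.65],[0,0,0,-0.0015,0.0007,-0.001,0.7],[0,0,0,-0.0015,0.0007,-0.001,0.75],[0,0,0,-0.0015,0.0007,-0.001,0.85],[0,0,0,-0.0015,0.0007,-0.001,1],[0,0,0,-0.0015,0.0007,-0.001,1]]
  newtons: 30

```text
t: 21.7
ee_pos: [459.9, 114.7, 7.4]
eef_rot: [0.001, 0.756, 0.655, 0.002]
ft_force: [-0.2, -0.1, 5.6]
finger_gap: 24.9
```

Request:
servo_tool:
  increments:
    - [[0,0,0,0,0,0.006,1],[0,0,0,0,0,0.02,1],[0,0,0,0,0,0.04,1],[0,0,0,0,0,0.06,1],[0,0,0,0,0,0.075,1],[0,0,0,0,0,0.08,1],[0,0,0,0,0,0.08,1],[0,0,0,0,0,0.08,1]]

```text
t: 22.5
ee_pos: [459.4, 114.5, 86.9]
eef_rot: [0.001, 0.756, 0.655, 0.001]
ft_force: [-0.9, -0.5, -1.1]
finger_gap: 25.2
```

Run:
```python
from h import *
d=r.snapshot("scene");s=r.read_state();print(s["t"],s["ee_pos"],s["ft_force"],s["finger_gap"],s["eef_rot"]);save(d,"c2",(320,110,440,230),5)
```

```text
22.55 [459.297826   114.49304975  86.70650775] [ 0.26326558 -0.35278688 -1.02500821] 24.677654111487588 [4.82842313e-04 7.55752219e-01 6.54856858e-01 9.19463591e-04]
```

View pics/c2.png

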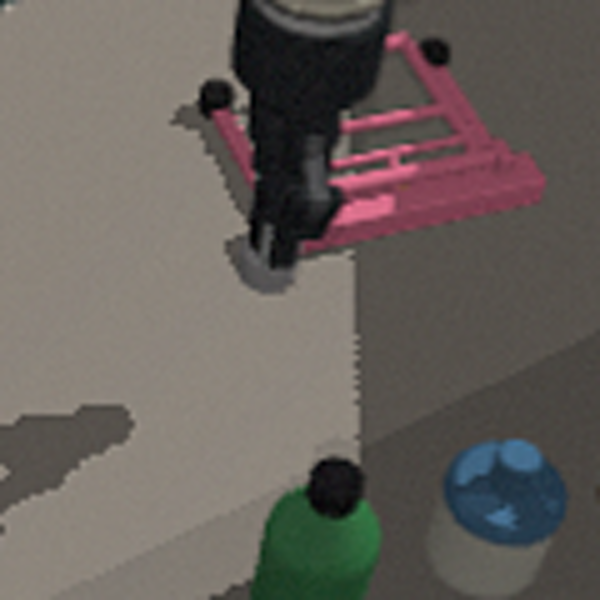

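The weight is lifted and upright at crop px (265,260). Now to the feet midpoint.

Request:
servo_tool:
  increments:
    - [[0,0,0,0.005,-0.015,0,1],[0,0,0,0.018,-0.055,0,1],[0,0,0,0.032,-0.1,0,1],[0,0,0,0.047,-0.147,0,1],[0,0,0,0.062,-0.194,0,1],[0,0,0,0.077,-0.241,0,1],[0,0,0,0.091,-0.285,0,1],[0,0,0,0.101,-0.315,0,1]]

```text
t: 23.35
ee_pos: [560.0, -205.0, 85.4]
eef_rot: [0.0, 0.757, 0.653, 0.0]
ft_force: [1.2, -0.0, -1.2]
finger_gap: 24.5
```

Request:
servo_tool:
  increments:
    - [[0,0,0,0,0,0,1],[0,0,0,0,-0.006,-0.005,1],[0,0,0,0,-0.006,-0.02,1],[0,0,0,0,-0.006,-0.035,1],[0,0,0,0,-0.006,-0.05,1],[0,0,0,0,-0.006,-0.057,1],[0,0,0,0,-0.006,-0.06,1],[0,0,0,0,-0.006,-0.06,1]]

```text
t: 24.15
ee_pos: [559.8, -210.5, 24.8]
eef_rot: [-0.0, 0.757, 0.654, -0.0]
ft_force: [0.4, -0.1, -0.1]
finger_gap: 24.8
```

Run:
```python
from h import *
d=r.snapshot("scene");s=r.read_state();print(s["t"],s["ee_pos"],s["ft_force"],s["finger_gap"],s["eef_rot"])
dz=s["ee_pos"][2]-7.2
C=[cloud(d),cloud(r.snapshot("top"))];print(round_fit(C,"weight",(564.5,-213.7),dz))
save(d,"c3",(200,130,330,260),5)
```

```text
24.2 [ 560.24713657 -210.81013847   25.37398639] [-0.02912735 -0.90993141 -0.64589542] 25.11425660120913 [4.98299662e-04 7.56949242e-01 6.53473481e-01 7.59370260e-05]
[(53, [560.7, -211.6]), (6, None), (59, [560.6, -211.6])]
```

View pics/c3.png

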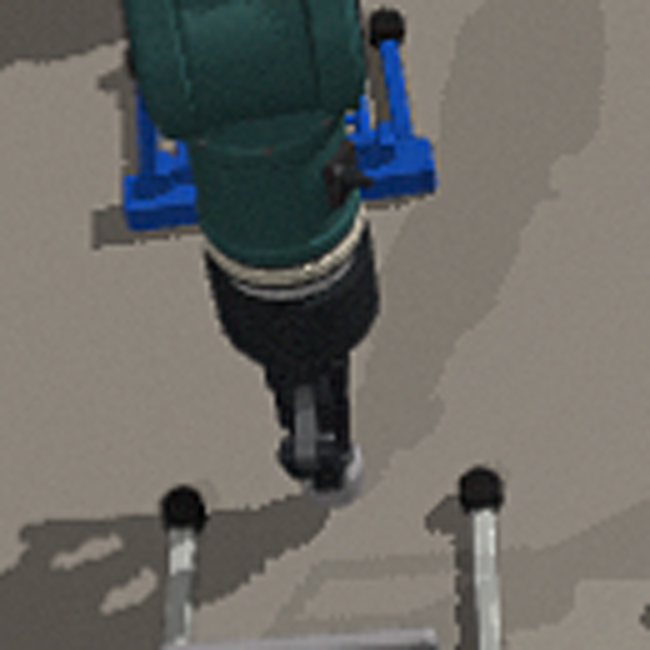

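Request:
servo_tool:
  increments:
    - [[0,0,0,0.002,-0.0012,-0.001,1],[0,0,0,0.004,-0.0022,-0.004,1],[0,0,0,0.004,-0.0022,-0.008,1],[0,0,0,0.004,-0.0022,-0.012,1],[0,0,0,0.004,-0.0022,-0.014,1],[0,0,0,0.004,-0.0022,-0.015,1],[0,0,0,0.004,-0.0022,-0.015,1],[0,0,0,0.004,-0.0022,-0.015,1]]

```text
t: 25.05
ee_pos: [564.5, -213.2, 10.8]
eef_rot: [0.001, 0.757, 0.653, 0.0]
ft_force: [0.3, -0.4, -0.6]
finger_gap: 24.8
```

Run:
```python
from h import *
d=r.snapshot("scene");s=r.read_state();print(s["t"],s["ee_pos"],s["ft_force"],s["finger_gap"],s["eef_rot"])
dz=s["ee_pos"][2]-7.2
C=[cloud(d),cloud(r.snapshot("top"))];print(round_fit(C,"weight",(564.5,-213.7),dz))
```

```text
25.1 [ 564.55544285 -213.20033042   10.81415561] [ 0.71168717  0.0854823  -0.83581355] 24.927307316420887 [8.60658121e-04 7.57027944e-01 6.53381856e-01 3.18682109e-04]
[(39, [564.5, -213.6]), (8, None), (47, [564.5, -213.7])]
```

Position is on target. I'll lower the last 3 mm slowly.

Request:
servo_tool:
  increments:
    - [[0,0,0,0,0,-0.001,1],[0,0,0,0,0,-0.002,1],[0,0,0,0,0,-0.0026,1],[0,0,0,0,0,-0.003,1],[0,0,0,0,0,-0.0033,1],[0,0,0,0,0,-0.0035,1],[0,0,0,0,0,-0.0035,1],[0,0,0,0,0,-0.0035,1]]

```text
t: 25.95
ee_pos: [564.6, -213.3, 7.5]
eef_rot: [0.001, 0.757, 0.653, 0.0]
ft_force: [-0.9, 0.3, 1.4]
finger_gap: 24.7
```

Request:
servo_tool:
  increments:
    - [[0,0,0,0,0,-0.0003,1],[0,0,0,0,0,-0.0003,1],[0,0,0,0,0,-0.0003,0.85],[0,0,0,0,0,-0.0003,0.75],[0,0,0,0,0,-0.0003,0.65],[0,0,0,0,0,-0.0003,0.5],[0,0,0,0,0,-0.0003,0.5],[0,0,0,0,0,-0.0003,0.5]]

```text
t: 26.75
ee_pos: [564.5, -213.2, 7.0]
eef_rot: [0.001, 0.757, 0.653, 0.0]
ft_force: [-0.3, 0.4, -0.3]
finger_gap: 42.6
```

Request:
servo_tool:
  increments:
    - [[0,0,0,0,0,0.008,0.5],[0,0,0,0,0,0.025,0.5],[0,0,0,0,0,0.05,0.5],[0,0,0,0,0,0.08,0.5],[0,0,0,-0.01,0.03,0.12,0.5],[0,0,0,-0.02,0.065,0.15,0.5],[0,0,0,-0.03,0.095,0.165,0.5],[0,0,0,-0.035,0.115,0.165,0.5]]

```text
t: 27.55
ee_pos: [530.5, -95.7, 175.3]
eef_rot: [0.003, 0.756, 0.654, 0.002]
ft_force: [0.8, -0.3, 0.2]
finger_gap: 42.8
```

Request:
servo_tool:
  increments:
    - [[0,0,0,-0.01,0.03,0,0.5],[0,0,0,-0.02,0.06,0,0.5],[0,0,0,-0.03,0.08,0,0.5],[0,0,0,-0.035,0.085,0,0.5],[0,0,0,-0.035,0.085,0,0.5],[0,0,0,-0.035,0.085,0,0.5],[0,0,0,-0.035,0.085,0,0.5],[0,0,0,-0.035,0.085,0,0.5]]

```text
t: 28.35
ee_pos: [495.9, -11.9, 175.2]
eef_rot: [0.003, 0.757, 0.653, 0.002]
ft_force: [-0.8, 0.2, 0.2]
finger_gap: 42.6
```

Run:
```python
from h import *
d=r.snapshot("scene");t=r.snapshot("top");s=r.read_state();print(s["t"],s["ee_pos"],s["ft_force"],s["joint_vel"].round(3))
C=[cloud(d),cloud(t)]
for k,c in dict(weight=(564.5,-213.7),salt_jar=(619.5,199.5),oil_bottle=(631.3,90),pepper_mill=(607.6,308)).items(): print(k,round_fit(C,k,c))
for P in C:
    q=P[(np.hypot(P[...,0]-613,P[...,1]+220)<150)&(P[...,2]>6)&(P[...,2]<160)]
    q=q[np.hypot(q[:,0]-564.5,q[:,1]+213.7)>25]
    f=lambda p:np.min(base_sdf(tostand(q,p))+frame_sdf(tostand(q,p),p[3]),axis=0)
    z=least_squares(f,[613,-220,-.14,1.9],loss="soft_l1",f_scale=2,x_scale=[1,1,.01,.01]);print(z.x.round(3),fromstand((-50,0,0),z.x).round(1))
    # feet tops
    for sy in(-80,80):
        c=fromstand((-50,sy,0),z.x)
        b=q[np.hypot(q[:,0]-c[0],q[:,1]-c[1])<20]; b=b[(b[:,2]>3)&(b[:,2]<16)]
        b=b[tostand(b,z.x)[:,0]<-46]; print(" foot",c[:2].round(1),len(b),fitc([(b,12)],c[:2]).round(1))
for k in("mug","gasket","steamer_plate"): print(k,[(round(x["conf"],2),np.round(x["point"],0).tolist()) for x in r.place_of("top",k)][:2])
save(d,"z1");save(t,"z2")
```

```text
28.45 [495.7342768  -11.51256373 175.16288755] [ 1.17326454 -0.55381665 -0.36456434] [-0.004 -0.002 -0.005  0.003 -0.001  0.001  0.001]
weight [(65, [563.7, -213.9]), (27, [564.5, -214.1]), (92, [563.9, -214.0])]
salt_jar [(214, [619.8, 199.8]), (86, [619.7, 200.0]), (300, [619.8, 199.9])]
oil_bottle [(266, [631.4, 90.2]), (23, [631.5, 89.9]), (289, [631.5, 90.2])]
pepper_mill [(47, [607.7, 308.1]), (21, [608.2, 307.0]), (68, [607.8, 307.8])]
[ 6.14223e+02 -2.20467e+02 -1.46000e-01  1.90500e+00] [ 564.8 -213.2    0. ]
 foot [ 553.1 -292.4] 4 [ 554.  -294.2]
 foot [ 576.4 -134.1] 7 [ 580.2 -134.7]
[ 6.13837e+02 -2.20751e+02 -1.44000e-01  1.88900e+00] [ 564.4 -213.6    0. ]
 foot [ 552.9 -292.7] 15 [ 553.  -293.6]
 foot [ 575.9 -134.4] 14 [ 577.4 -133.3]
mug [(0.67, [356.0, -474.0, 0.0])]
gasket [(0.89, [745.0, 266.0, 3.0])]
steamer_plate [(0.63, [797.0, 56.0, -1.0])]
```

View pics/z1.png

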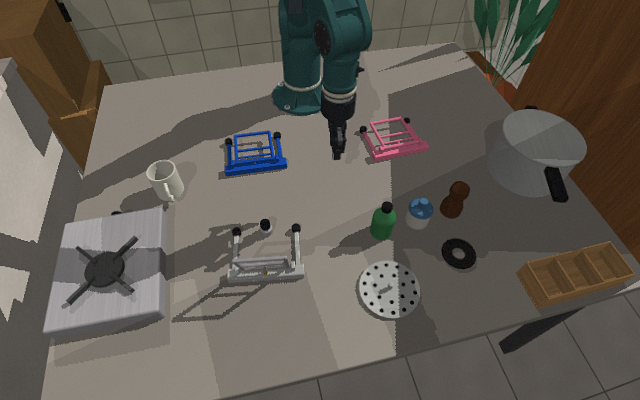

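View pics/z2.png

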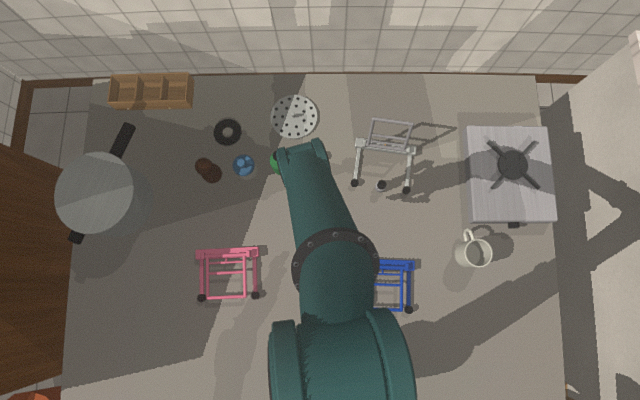

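Both views agree. The weight is upright between the black feet at scene px (265,225). The frame is open at (265,262). The jar sits between the bottle (383,220) and mill (455,198) at (420,212), and nothing else has moved. I'm handing in.

```bash
python3 -c "
from plant import r
print(r.hand_in())"
```

```text
the job is handed in; nothing more can be done
None
```

I did the job in the order asked and handed it in at about 28.5 s. The gripper was clear of everything, and the hand-in gave no verdict.

| Item | Where it ended | Target | Last check |
|---|---|---|---|
| Salt jar | (619.8, 199.9) | bottle–mill midpoint, about (619.6, 199.0) | about 1 mm off |
| Wire frame | 1.89–1.905 rad | 1.9 rad | stayed open after release |
| Weight | (563.9, -214.0), upright | feet midpoint, about (564.6, -213.4) | about 1 mm off |
| Bottle, mill, mug, gasket, steamer plate | unchanged | leave in place | same as at the start, within measurement error |

**Missed first grasp:** my first grasp at the jar's knob closed on air. The cameras showed the shut fingertips about 17 mm above the reported TCP height, not 17 mm below it as stated. I corrected for this in every later grasp, and the jar was not touched by the miss.

**Foot check:** a direct fit of the two front feet had few points and differed from the full stand fit by up to about 4 mm in the scene view and 2 mm in the top view. I relied on the full stand fit.

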